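# Clamp a reagent jar with the spoked capstan

### The job

Stand the mint-capped reagent jar upright on the bed of the bench clamp, in the middle between the two rubber-faced jaws, and let go of it. Then turn the four-spoked capstan clockwise (seen from above), pushing one spoke after another round the hub, until the jar is gripped firmly between both jaws. Leave the beaker and the vial standing where they are.

Things in the scene. Friction and masses are not known exactly. Their poses are not given: they have to be found in the camera images.
- clamp: Grey and blue bench clamp, fixed to the worktop; bed plate 256 x 84 x 14 mm. Origin: centre of its underside. +x runs along the bed from the capstan to the fixed jaw, whose rubber face lies at x = +100 mm. Both jaws are 50 mm wide (y -25 to +25 mm), tops 31 mm above the bed (z = 45 mm). Under the capstan, at x = -85 mm, a blue gear housing 80 x 70 mm, top at z = 46 mm (flange 49 mm).
- moving_jaw: Sliding jaw, blue with black rubber face, driven by the capstan, 9 mm per rad (not to be pushed by hand). Origin: foot of its rubber face, on the bed top, mid-width; axes as the clamp's. It closes towards the clamp's +x. Gap between jaws = 100 mm less its x in the clamp's frame = 76 mm - 9 mm x capstan angle: 70 to 81 mm at the start, about 47 mm with the jar gripped.
- clamp_spot (a point): Point on the bed's top surface (z = 14 mm), mid-width and 38 mm before the fixed jaw's face: a good place for the centre of the jar's foot.
- capstan_hub (a point): Capstan centre, on its upright axis, at the height of the spokes' centre line (z = 77 mm). Steel hub 40 mm in diameter, top 15 mm above this point. Four level steel spokes 10 mm thick, 90 degrees apart, each ending in a black ball 18 mm in diameter centred 68 mm from the axis. Free space below the spokes down to z = 49 mm.
- spoke_end (a point): Centre of the black ball on one of the four spokes, 68 mm from the axis; the other three lie at 90, 180 and 270 degrees round the hub from it.
- capstan (a joint): Angle in rad, growing clockwise from above, which closes the jaws; -0.5 to 0.6 at the start, stops at -0.65 and 4.3. 2.5 to 3.8 rad of turning bring the jaw onto the jar. Turns at about 0.25 N m (5 N at 50 mm from the axis), stays where left. When the jaw bears on the jar the force rises steeply: 5 to 10 N more at the spoke grips it firmly, and the grip holds by itself.
- jar: Loose reagent jar with mint-green cap, 47 mm in diameter, 83 mm high, 0.12 kg, cap fixed on. Origin: centre of its underside, z up.
- jar_center (a point): Centre of the jar on its axis, 41.5 mm above its foot. The cap is 40 mm in diameter and lies 22.5 to 41.5 mm above this point, so gripped by the cap the fingers stay above the clamp's jaws.
- beaker: Clear glass beaker, 59 mm in diameter, 66 mm high, loose, a bystander near the jar (they may stand in either order). Origin: centre of its underside.
- vial: Small glass vial with red cap, 21 mm in diameter, 45 mm high, loose, a bystander. Origin: centre of its underside.
Things that resemble listed ones, but are neither listed nor needed, are in the scene too. What is shaped like the jar but orange is not meant.

How it is judged:
On the way, in this order (a step that is already met when the one before it is completed fails the run):
1. the jar stands upright on the clamp's bed between the open jaws, let go (x of jar_center in the frame of clamp between 0.03 and 0.085 m and y of jar_center in the frame of clamp between -0.014 and 0.014 m and z of jar_center in the frame of clamp between 0.048 and 0.063 m and angle between jar's own z axis and vertical below 0.1 rad and contact force between jar and the fingers below 0.1 N and x of moving_jaw in the frame of clamp below 0.045 m), for 0.2 s.
2. the capstan has been wound on until the moving jaw bears on the jar (x of jar_center in the frame of clamp between 0.03 and 0.085 m and y of jar_center in the frame of clamp between -0.014 and 0.014 m and z of jar_center in the frame of clamp between 0.048 and 0.063 m and angle between jar's own z axis and vertical below 0.1 rad and contact force between jar and the fingers below 0.1 N and value of joint capstan above 2.8 rad and contact force between jar and moving_jaw above 4 N), for 0.2 s.
At the end, for the whole second after the job is handed in: The jar stands upright (within 0.1 rad) on the bed, released, its axis within 14 mm of the jaws' mid-width, up against the fixed jaw (its centre 71 to 82 mm along the clamp's x), and the moving jaw presses on it with more than 4 N; jar and capstan at rest (x of jar_center in the frame of clamp between 0.071 and 0.082 m and y of jar_center in the frame of clamp between -0.014 and 0.014 m and z of jar_center in the frame of clamp between 0.048 and 0.063 m and angle between jar's own z axis and vertical below 0.1 rad and contact force between jar and the fingers below 0.1 N and x of moving_jaw in the frame of clamp above 0.049 m and contact force between jar and moving_jaw above 4 N and linear speed of jar below 0.01 m/s and velocity of joint capstan below 0.05 rad/s); the robot touches nothing.
It fails at once if the jar is knocked over (angle between jar's own z axis and vertical above 0.6 rad).
It fails at once if the beaker is shifted by more than 30 mm or tipped (distance of beaker from where it was at the start of the episode above 0.03 m or angle between beaker's own z axis and vertical above 0.4 rad).
It fails at once if the vial is shifted by more than 30 mm or tipped (distance of vial from where it was at the start of the episode above 0.03 m or angle between vial's own z axis and vertical above 0.4 rad).
It also fails if it takes over 70 s, if anything falls off the work surface, if the arm or the gripper's body presses on something with over 40 N, if the wrist force passes 120 N, or if a joint passes its speed limit or range.

### The arm

A 6-joint arm with a two-finger parallel gripper is mounted at the origin on the work surface; the furniture and walls round the work are solid. World frame = base frame: x ahead of the robot, y to its left, z up, the work surface at z = 0. Lengths are in m, angles in rad, forces in N, time in s.
With the tool pointing down it reaches from about 0.375 to 0.975 m from the base axis. Payload 3.8 kg.
Tool frame: the origin (TCP) lies midway between the tips of the shut fingers; the grasp point (between the pads) lies 19 mm behind it; z points along the fingers, y is the line along which they close (so a half turn about z gives the same grasp; the last joint's range is limited). The gripper opens to 85 mm and grips with 20 to 120 N. Pads are 22 mm wide; open, the fingers measure 114 mm over their backs; the gripper's body (76 mm by 85 mm) begins 54 mm behind the grasp point. The pads swing forward as they close: fully open they stand 13 mm farther back than shut.
Start: joints at [-1.156, 0.264, 1.604, -0, 1.274, -0.037], TCP at [0.295, -0.607, 0.231] pointing down, gripper open.
Joint ranges: [-2.63, 2.63], [-0.94, 2.18], [0.31, 2.57], [-1.31, 4.45], [0, 2.66], [-2.55, 2.55]. Speed limits (rad/s): [2.57, 2.57, 3.14, 3.14, 3.14, 3.14].

### API

Orientations are given as a rotation vector (axis times angle).
In Python, from workcell import read_state, vision, ticket gives the robot as it stands. The module is installed in compiled form; this text tells all that it offers.
- The arm moves only by the tool jog_arm, never from a script. Its arguments are lists of equal length, an entry for each row: "turn": the turn, a rotation vector about the tool's x, y, z in rad, a list of three; "delta_pos": the shift along the tool's x, y, z in m, a list of three; "gripper": the finger opening in m, from 0 to 0.0854. In form: {"turn": [[rx, ry, rz], ...], "delta_pos": [[dx, dy, dz], ...], "gripper": [gripper, ...]}. A call has 1 to 20 rows; each row shifts and turns the commanded pose from where the row before left it, along the tool's axes as they then stand; what a row does not reach is not made up. A row lasts 1/12 s, in which the tool goes at most 41.7 mm and 7.16 degrees, less where a joint would pass 70% of its speed; a pose out of reach is approached as far as the arm can. A call with a gripper value outside its range is refused whole. The fingers move at their own pace and stop on an object; "grip_force" is the grip in N (left out, the last holds). Time passes only in rows, so rows that do not move let the fingers close. It gives the time, the measured TCP pose, the force, the opening and the grip force at its end, in the units of the state.
- read_state(): the state, without advancing time (a new reading comes with each control period).
- vision.read_camera(name): name is "scene" or "top" or "wrist"; returns the picture (480x640x3 uint8, red, green, blue); there is no depth.
- vision.calibration(name): a dict with "vfov" (degrees; the focal length in pixels is half the picture's height over the tangent of half this angle, whatever the lens; pixels are square), "cx", "cy" (the principal point, pixels), "R" (3x3) and "t" (3): a world point X has camera coordinates R X + t; the wrist camera has in their place "mount" (4x4, takes a point from camera to tool coordinates, whose origin is the TCP and whose axes are the flange's). Camera axes: x right, y down, z forward; pixel columns grow to the right and rows downward; lengths in m; the calibration is good to about 2 mm. The wrist camera is an equidistant fisheye: a pixel r from the principal point sees the ray r / f radians off the axis. A picture is of the moment at which its call begins: read the wrist's pose just before it. calibration takes no time and is no camera call.
- ticket.finish_job(): hands the job in; it is judged then, once.
The state is a dict: "time": time; "q": joint angles; "joint_vel": joint speeds; "joint_torque": joint torques, N m; "tool_pos": TCP position; "tcp_rot": TCP orientation; "wrist_force": force on the tool from outside, world axes, zero at the start; "torque": the same for the moment, N m; "width": opening from 0.0 (shut) to 1.0 (fully open); "grip_force": force on a finger pad.
Only numpy, scipy, OpenCV 4.12 (cv2) and the standard library are available. Lean on these libraries where they do the work, as an engineer would, in place of code of your own. Each camera call takes 0.05 s, during which the arm holds its last target. There are 200 camera calls.

## Working session

There is one attempt and no reset: what is moved stays moved. The work goes in short steps, Python scripts to look and compute and a tool call to move; the robot and the scene stay as the last step left them, time stands still between calls to the robot, and variables do not carry over. Pictures are saved under pics/ and viewed, at most 13 in all, crops included, and the job is handed in when it is done.

Besides the shell and the picture viewer there is one more tool, called after ">>>" as name(argument=value, ...), one argument or row to a line, values as JSON. jog_arm: Moves the arm, as the interface text tells. Its arguments: {"type":"object","properties":{"turn":{"type":"array","items":{"type":"array","items":{"type":"number"}}},"delta_pos":{"type":"array","items":{"type":"array","items":{"type":"number"}}},"gripper":{"type":"array","items":{"type":"number"}},"grip_force":{"type":"number"}},"required":["turn","delta_pos","gripper"]}

```bash
mkdir -p pics; cat > h.py <<'E'
import numpy as np, cv2
from workcell import read_state, vision, ticket
from scipy.spatial.transform import Rotation as Ro
def ray(cal,u,v):
    f=240/np.tan(np.radians(cal['vfov'])/2)
    d=np.array([(u-cal['cx'])/f,(v-cal['cy'])/f,1.]); R=np.array(cal['R']); 
    return -R.T@np.array(cal['t']), R.T@d
def onz(cal,u,v,z):
    o,d=ray(cal,u,v); return o+d*(z-o[2])/d[2]
def proj(cal,X):
    f=240/np.tan(np.radians(cal['vfov'])/2)
    c=np.array(cal['R'])@np.array(X)+np.array(cal['t']); return np.array([cal['cx']+f*c[0]/c[2],cal['cy']+f*c[1]/c[2]])
def grab(n,fn):
    im=vision.read_camera(n)[:,:,::-1].copy(); cv2.imwrite('pics/'+fn,im); return im
E
python3 - <<'E'
from h import *
for n in('scene','top'):
    grab(n,n+'0.png'); c=vision.calibration(n); print(n,c['vfov'],c['cx'],c['cy'],np.round(-np.array(c['R']).T@np.array(c['t']),3),np.round(c['R'],3).tolist())
s=read_state(); print(s['tool_pos'],s['tcp_rot'],s['time'])
print(vision.calibration('wrist'))
E
```

```text
scene 48.746416755364585 316.4823390255603 241.56851339341 [-0.042 -0.68   0.535] [[0.807, -0.591, 0.006], [-0.297, -0.414, -0.861], [0.511, 0.693, -0.509]]
top 53.04414896434072 322.96986379309857 236.36584920984825 [ 0.354 -0.04   0.923] [[0.003, -1.0, 0.018], [-0.996, -0.005, -0.087], [0.087, -0.018, -0.996]]
[ 0.29440924 -0.60667942  0.23006188] [-3.05982141e+00 -7.03097937e-01  5.73327201e-04] 0.1
{'vfov': 65.70646984690485, 'cx': 322.50898332682164, 'cy': 240.8771312852405, 'mount': array([[ 3.05957358e-04, -9.53103536e-01, -3.02644274e-01,
         7.69439276e-02],
       [ 9.99999885e-01,  4.03655140e-04, -2.60265353e-04,
        -9.26866198e-04],
       [ 3.70223745e-04, -3.02644160e-01,  9.53103549e-01,
        -1.42937112e-01],
       [ 0.00000000e+00,  0.00000000e+00,  0.00000000e+00,
         1.00000000e+00]])}
```

View pics/top0.png

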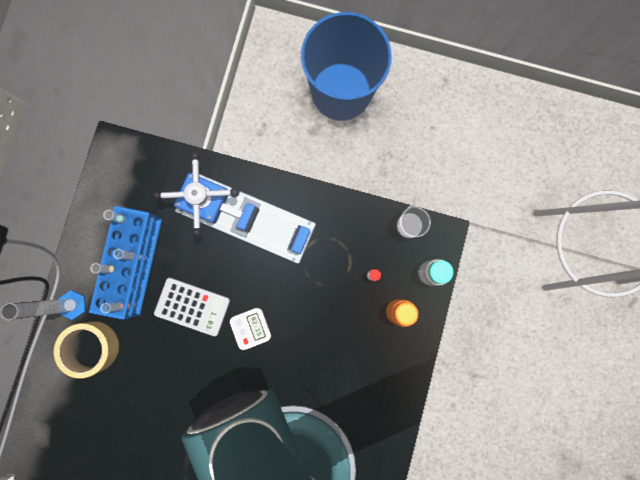

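View pics/scene0.png

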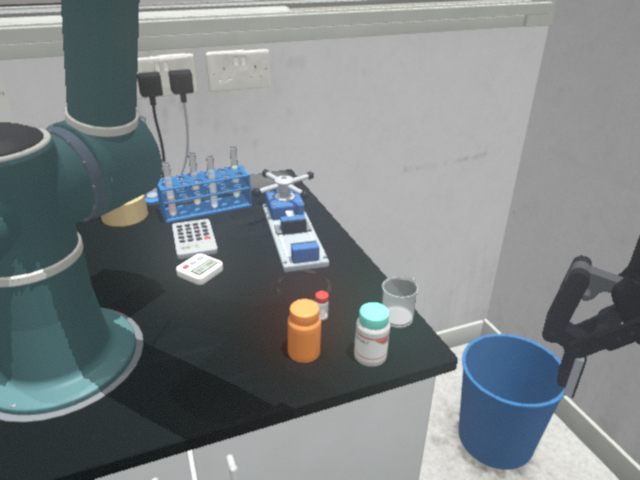

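Top view: mint cap at (437,272), orange jar at (402,313), beaker at (413,222), vial at (374,275), hub at (195,194), moving jaw at (246,218), fixed jaw at (301,240). The mint jar is the target. The orange one has the same shape but the wrong colour, and the scene view agrees (mint at (373,330), orange at (304,330)). Next: measure, and enlarge to confirm.

```bash
cat > m.py <<'E'
from h import *
def blobs(im,lo,hi,amin,roi=None):
    hsv=cv2.cvtColor(im,cv2.COLOR_BGR2HSV); m=cv2.inRange(hsv,np.array(lo),np.array(hi))
    if roi: 
        k=np.zeros_like(m); k[roi[1]:roi[3],roi[0]:roi[2]]=1; m*=k
    n,l,s,c=cv2.connectedComponentsWithStats(m)
    return [(c[i],s[i],l==i) for i in range(1,n) if s[i][4]>=amin]
E
python3 - <<'E'
from m import *
t=cv2.imread('pics/top0.png'); s=cv2.imread('pics/scene0.png'); ct=vision.calibration('top'); cs=vision.calibration('scene')
for nm,im,cal,roi in(('top',t,ct,(380,180,470,330)),('scene',s,cs,(340,290,400,350))):
    for c,st,_ in blobs(im,(78,70,110),(98,255,255),30,roi): print(nm,'mint',c.round(1),st,onz(cal,*c,0.083).round(4))
for c,st,_ in blobs(t,(0,150,100),(8,255,255),20,(350,250,395,300)): print('red',c.round(1),st,onz(ct,*c,0.045).round(4))
for c,st,m in blobs(t,(105,110,40),(125,255,255),60,(170,160,330,270)):
    cn=cv2.findContours(m.astype(np.uint8),0,2)[0][0]; r=cv2.minAreaRect(cn); print('blue',c.round(1),st,r,onz(ct,*c,0.045).round(4))
for c,st,m in blobs(t,(0,0,130),(180,70,255),150,(160,140,330,280)):
    cn=cv2.findContours(m.astype(np.uint8),0,2)[0][0]; r=cv2.minAreaRect(cn); print('white',c.round(1),st,r)
print('hub approx',onz(ct,195,193.5,.092).round(4),'beaker rim',onz(ct,413,222,.066).round(4))
for p in((400,205),(470,220),(405,480),(100,122)): print('table',p,onz(ct,*p,0).round(3))
a=cv2.resize(t[145:275,150:330],None,fx=4,fy=4,interpolation=cv2.INTER_CUBIC)
b=cv2.resize(t[195:335,360:470],None,fx=3,fy=3,interpolation=cv2.INTER_CUBIC)
cv2.imwrite('pics/clamp.png',a); 
b2=cv2.resize(s[260:380,270:430],None,fx=2.5,fy=2.5,interpolation=cv2.INTER_CUBIC)
H=max(b.shape[0],b2.shape[0]); P=lambda x:cv2.copyMakeBorder(x,0,H-x.shape[0],0,0,0)
cv2.imwrite('pics/jars.png',np.hstack([P(b),P(b2)]))
E
```

```text
top mint [441.1 271.6] [429 260  25  24 466] [ 0.3672 -0.2621  0.083 ]
scene mint [372.  317.9] [359 302  30  27 368] [ 0.3527 -0.2721  0.083 ]
red [375.  274.4] [370 269  11  12 105] [ 0.3621 -0.1509  0.045 ]
blue [186.4 181.5] [180 173  13  19  97] ((187.14144897460938, 182.5268096923828), (7.5430474281311035, 20.533851623535156), 24.775142669677734) [0.5316 0.1963 0.045 ]
blue [209.9 184.3] [199 177  28  13 155] ((211.2845001220703, 185.8362274169922), (29.5439510345459, 7.615774154663086), 23.198591232299805) [0.5267 0.153  0.045 ]
blue [211.6 209.1] [200 196  24  26 357] ((210.68551635742188, 206.78053283691406), (18.63303565979004, 27.915918350219727), 19.653823852539062) [0.4807 0.1488 0.045 ]
blue [183.5 205.1] [174 198  19  16 178] ((184.32730102539062, 204.54898071289062), (20.3900089263916, 11.271943092346191), 21.037511825561523) [0.4878 0.2004 0.045 ]
blue [245.3 216.2] [237 203  18  27 244] ((245.1836395263672, 216.08035278320312), (9.447872161865234, 26.568561553955078), 23.629379272460938) [0.4679 0.0869 0.045 ]
blue [300.1 239.3] [291 226  19  27 282] ((300.0776062011719, 239.3189697265625), (10.635822296142578, 26.52390480041504), 23.198591232299805) [ 0.4258 -0.0138  0.045 ]
white [198.1 142.7] [177 140  34   9 165] ((193.5, 144.0), (8.0, 33.0), 90.0)
white [282.6 154.6] [ 212  140  118   43 3167] ((270.5, 161.0), (42.0, 117.0), 90.0)
white [245.  216.9] [ 160  159  156  104 4550] ((236.28773498535156, 215.3003387451172), (154.64215087890625, 60.50355529785156), 28.123737335205078)
hub approx [0.5011 0.1682 0.092 ] beaker rim [ 0.4563 -0.2175  0.066 ]
table (400, 205) [ 0.497 -0.206  0.   ]
table (470, 220) [ 0.469 -0.342  0.   ]
table (405, 480) [-0.017 -0.21   0.   ]
table (100, 122) [0.657 0.379 0.   ]
```

View pics/clamp.png

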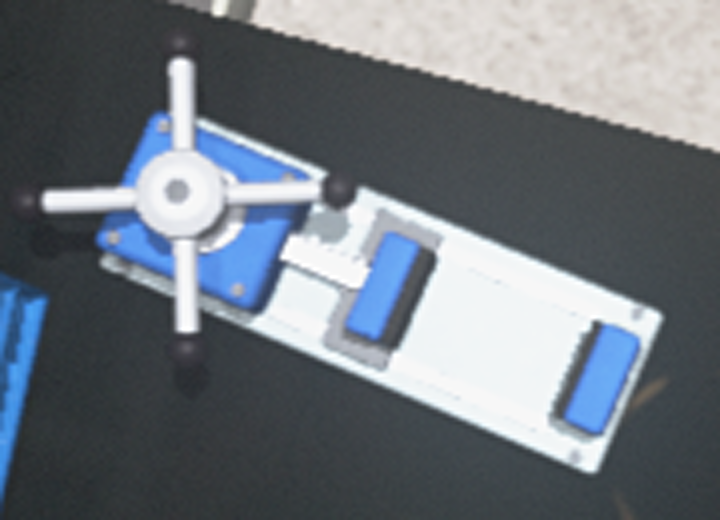

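View pics/jars.png

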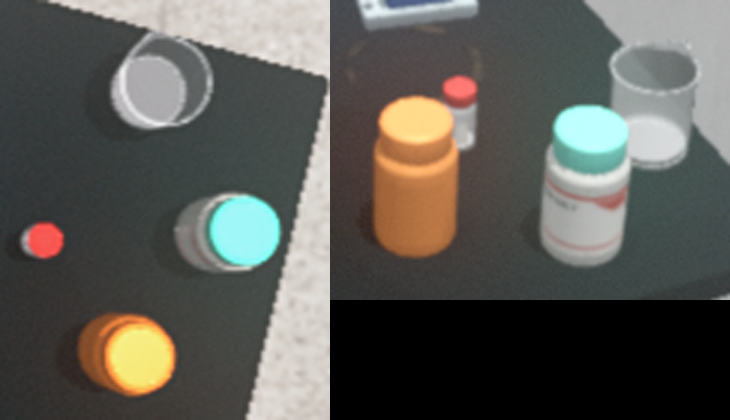

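The enlarged crop confirms the target: a white jar with a mint cap beside the beaker, with the orange look-alike in front-left. The clamp crop gives the spoke balls at (181,42), (340,190), (188,350), (27,202), the hub top at (180,190), and the right bed corners at (660,318) and (597,473).

```bash
cat >> h.py <<'E'
def todelta(target):
    s=read_state(); R=Ro.from_rotvec(s['tcp_rot']).as_matrix(); return R.T@(np.array(target)-s['tool_pos'])
E
python3 - <<'E'
from m import *
ct=vision.calibration('top'); cs=vision.calibration('scene')
P=lambda x,y,z:onz(ct,150+x/4,145+y/4,z)
b=[P(*p,.077) for p in((181,42),(340,190),(188,350),(27,202))]
h=np.mean(b,0); print('hub balls',h.round(4),'hub top',P(180,190,.092).round(4))
for q in b: d=q-h; print('ball',q.round(4),np.hypot(*d[:2]).round(4),np.degrees(np.arctan2(d[1],d[0])).round(1))
e=(P(660,318,.014)+P(597,473,.014))/2; w=P(660,318,.014)-P(597,473,.014)
d=e-h; print('bed end',e.round(4),'width',np.linalg.norm(w),'hub-end',np.hypot(*d[:2]),np.degrees(np.arctan2(d[1],d[0])),'perp',np.degrees(np.arctan2(w[1],w[0]))-90)
# rubber faces at jaw top z=.045 : moving right edge, fixed left edge (mid)
mj=(P(435,252,.045)+P(398,345,.045))/2; fj=(P(592,325,.045)+P(556,422,.045))/2; print('faces',mj.round(4),fj.round(4),np.linalg.norm(mj-fj))
u=d/np.linalg.norm(d); print('fixed face along',(fj-h)[:2]@u[:2])
# jar by two views: top cap centre
o1,d1=ray(ct,441.1,271.6);o2,d2=ray(cs,374.4,312.8)
A=np.c_[d1,-d2]; k=np.linalg.lstsq(A,o2-o1,rcond=None)[0]; p1=o1+k[0]*d1;p2=o2+k[1]*d2; print('jar tri',p1.round(4),p2.round(4))
print('orange',onz(ct,406.7,314,.083).round(4),'beaker foot',onz(ct,409.5,225,.0).round(4))
s=read_state();R=Ro.from_rotvec(s['tcp_rot']).as_matrix();print(R.round(4).tolist())
J=(p1+p2)/2; print('to jar high',todelta([J[0],J[1],.16]).round(4))
E
```

```text
hub balls [0.5031 0.1701 0.077 ] hub top [0.5029 0.1682 0.092 ]
ball [0.5724 0.1733 0.077 ] 0.0693 2.6
ball [0.506  0.1013 0.077 ] 0.0689 -87.6
ball [0.4343 0.1666 0.077 ] 0.0689 -177.1
ball [0.4997 0.2392 0.077 ] 0.0692 92.8
bed end [ 0.4198 -0.0264  0.014 ] width 0.07938378565987604 hub-end 0.2133877810530686 -112.97312167740344 perp -111.72089704520417
faces [0.4617 0.0707 0.045 ] [ 0.4275 -0.0018  0.045 ] 0.08012340507326605
fixed face along 0.18008475651222308
jar tri [ 0.3672 -0.2631  0.0795] [ 0.3661 -0.2623  0.0793]
orange [ 0.2935 -0.2009  0.083 ] beaker foot [ 0.4583 -0.2242  0.    ]
[[0.8997, 0.4365, -0.0008], [0.4365, -0.8997, 0.0019], [0.0001, -0.0021, -1.0]]
to jar high [ 0.2151 -0.2778  0.0707]
```

>>> jog_arm(
  turn=[
    [0,0,0],
    [0,0,0],
    [0,0,0],
    [0,0,0],
    [0,0,0],
    [0,0,0],
    [0,0,0],
    [0,0,0],
    [0,0,0],
    [0,0,0],
    [0,0,0],
    [0,0,0],
    [0,0,0],
    [0,0,0],
    [0,0,0],
    [0,0,0],
  ],
  delta_pos=[
    [0.0154,-0.0198,0.005],
    [0.0154,-0.0198,0.005],
    [0.0154,-0.0198,0.005],
    [0.0154,-0.0198,0.005],
    [0.0154,-0.0198,0.005],
    [0.0154,-0.0198,0.005],
    [0.0154,-0.0198,0.005],
    [0.0154,-0.0198,0.005],
    [0.0154,-0.0198,0.005],
    [0.0154,-0.0198,0.005],
    [0.0154,-0.0198,0.005],
    [0.0154,-0.0198,0.005],
    [0.0154,-0.0198,0.005],
    [0.0154,-0.0198,0.005],
    [0,0,0],
    [0,0,0],
  ],
  gripper=[0.07,0.07,0.07,0.07,0.07,0.07,0.07,0.07,0.07,0.07,0.07,0.07,0.07,0.07,0.07,0.07],
  grip_force=30,
)

```text
time: 1.43
tool_pos: [0.3673, -0.2625, 0.1606]
tcp_rot: [-3.06, -0.707, 0.001]
wrist_force: [0.2, -1.0, 0.3]
width: 0.821
grip_force: 0.0
```

```bash
cat >> m.py <<'E'
def wristpt(s,u,v,z):
    c=vision.calibration('wrist'); f=240/np.tan(np.radians(c['vfov'])/2); d=np.array([u-c['cx'],v-c['cy']]); r=np.hypot(*d); th=r/f
    v3=np.r_[d/max(r,1e-9)*np.sin(th),np.cos(th)]; M=np.array(c['mount']); R=Ro.from_rotvec(s['tcp_rot']).as_matrix()
    o=R@M[:3,3]+s['tool_pos']; w=R@M[:3,:3]@v3; return o+w*(z-o[2])/w[2]
E
python3 - <<'E'
from m import *
s=read_state(); im=grab('wrist','w1.png')
for c,st,m in blobs(im,(78,70,110),(98,255,255),300): print(c.round(1),st,wristpt(s,*c,.083).round(4))
E
```

```text
[321.5 248.5] [ 290  215   64   67 3314] [ 0.3682 -0.2601  0.083 ]
[ 56.8 366.6] [  24  333   62   75 1761] [ 0.1555 -0.0915  0.083 ]
```

View pics/w1.png

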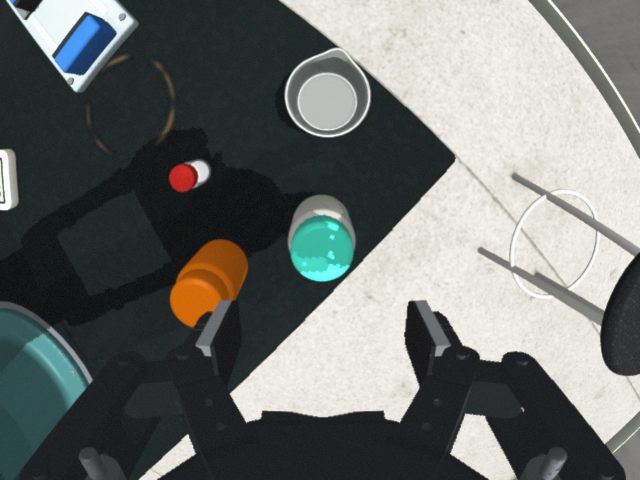

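The wrist view shows the mint cap at (322,248), centred between the fingers, with the orange jar at (205,285) and the beaker clear of them. It puts the jar within 2.5 mm of the triangulated point. Descending to grip the cap.

>>> jog_arm(
  turn=[
    [0,0,0],
    [0,0,0],
    [0,0,0],
    [0,0,0],
    [0,0,0],
    [0,0,0],
    [0,0,0],
    [0,0,0],
    [0,0,0],
    [0,0,0],
    [0,0,0],
    [0,0,0],
    [0,0,0],
    [0,0,0],
    [0,0,0],
    [0,0,0],
    [0,0,0],
  ],
  delta_pos=[
    [0.001,0,0.014],
    [0,0,0.014],
    [0,0,0.014],
    [0,0,0.014],
    [0,0,0.014],
    [0,0,0.014],
    [0,0,0.014],
    [0,0,0],
    [0,0,0],
    [0,0,0],
    [0,0,0],
    [0,0,0],
    [0,0,0],
    [0,0,0],
    [0,0,0],
    [0,0,0],
    [0,0,0],
  ],
  gripper=[0.07,0.07,0.07,0.07,0.07,0.07,0.07,0.07,0.03,0.03,0.03,0.03,0.03,0.03,0.03,0.03,0.03],
  grip_force=30,
)

```text
time: 2.9
tool_pos: [0.3696, -0.2642, 0.0644]
tcp_rot: [3.059, 0.704, 0.002]
wrist_force: [0.3, -1.3, 6.0]
width: 0.47
grip_force: 29.1
```

>>> jog_arm(
  turn=[
    [0,0,0],
    [0,0,0],
    [0,0,0],
    [0,0,0],
    [0,0,0],
    [0,0,0],
    [0,0,0],
    [0,0,0],
  ],
  delta_pos=[
    [0,0,-0.005],
    [0,0,-0.015],
    [0,0,-0.02],
    [0,0,-0.02],
    [0,0,-0.02],
    [0,0,-0.015],
    [0,0,-0.005],
    [0,0,0],
  ],
  gripper=[0.03,0.03,0.03,0.03,0.03,0.03,0.03,0.03],
)

```text
time: 3.57
tool_pos: [0.3691, -0.2636, 0.1645]
tcp_rot: [3.06, 0.703, 0.002]
wrist_force: [-0.9, 2.0, -0.9]
width: 0.471
grip_force: 28.9
```

```bash
python3 - <<'E'
from m import *
s=read_state(); print(s['tool_pos'],s['width'],s['grip_force'],s['wrist_force'])
print(todelta([.446,.034,s['tool_pos'][2]]).round(4))
w=grab('wrist','w2.png'); sc=grab('scene','s2.png')
cv2.imwrite('pics/v2.png',np.hstack([cv2.resize(sc[230:380,280:480],(400,300)),cv2.resize(w,(400,300))]))
E
```

```text
[ 0.3691113  -0.2636456   0.16447798] 0.47139313270611 28.861007828618312 [-0.94448086  1.97535623 -0.88773131]
[ 0.1992 -0.2342 -0.0003]
```

View pics/v2.png

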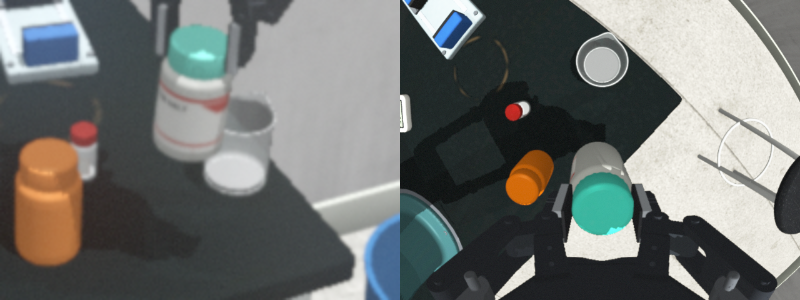

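The left half (scene) shows the jar hanging by its cap nearly upright at (192,100). The right half (wrist) shows the cap centred at (603,205) between the pads. The beaker, vial and orange jar are undisturbed. Carrying it to the clamp.

>>> jog_arm(
  turn=[
    [0,0,0],
    [0,0,0],
    [0,0,0],
    [0,0,0],
    [0,0,0],
    [0,0,0],
    [0,0,0],
    [0,0,0],
    [0,0,0],
    [0,0,0],
    [0,0,0],
    [0,0,0],
    [0,0,0],
    [0,0,0],
    [0,0,0],
    [0,0,0],
    [0,0,0],
    [0,0,0],
    [0,0,0],
  ],
  delta_pos=[
    [0.006,-0.007,0],
    [0.012,-0.014,0],
    [0.012,-0.014,0],
    [0.012,-0.014,0],
    [0.012,-0.014,0],
    [0.012,-0.014,0],
    [0.012,-0.014,0],
    [0.012,-0.014,0],
    [0.012,-0.014,0],
    [0.012,-0.014,0],
    [0.012,-0.014,0],
    [0.012,-0.014,0],
    [0.012,-0.014,0],
    [0.012,-0.014,0],
    [0.012,-0.014,0],
    [0.012,-0.014,0],
    [0.012,-0.014,0],
    [0,-0.001,0],
    [0,0,0],
  ],
  gripper=[0.03,0.03,0.03,0.03,0.03,0.03,0.03,0.03,0.03,0.03,0.03,0.03,0.03,0.03,0.03,0.03,0.03,0.03,0.03],
)

```text
time: 5.25
tool_pos: [0.4442, 0.0328, 0.1619]
tcp_rot: [-3.06, -0.707, 0.005]
wrist_force: [-1.0, 0.5, -0.7]
width: 0.469
grip_force: 28.9
```

```bash
python3 - <<'E'
from m import *
s=read_state(); print(s['tool_pos'],s['width'],s['wrist_force'],todelta([.446,.032,.165]).round(4))
cs=vision.calibration('scene');ct=vision.calibration('top')
sc=grab('scene','s3.png'); t=grab('top','t3.png')
cv2.imwrite('pics/v3.png',np.hstack([cv2.resize(sc[150:300,230:390],(512,480)),cv2.resize(t[180:280,220:320],(288,288)).copy() if 0 else cv2.copyMakeBorder(cv2.resize(t[180:280,220:320],(288,288)),0,192,0,0,0)]))
E
```

```text
[0.44415685 0.03281085 0.16190538] 0.46891563094649386 [-0.98176346  0.51769333 -0.70083223] [ 0.0013  0.0015 -0.0031]
```

View pics/v3.png

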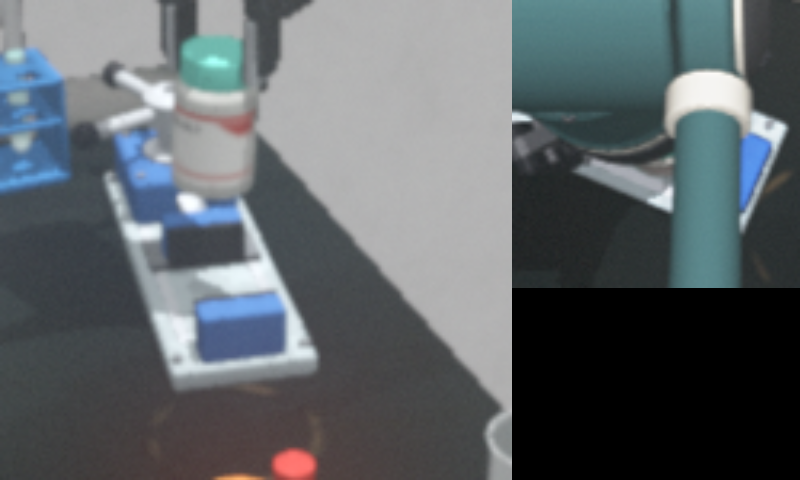

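Scene crop: the jar hangs at (215,120) above the clamp. The foot's projected path drops between the jaws at (203,240) and (240,330). Lowering.

>>> jog_arm(
  turn=[
    [0,0,0],
    [0,0,0],
    [0,0,0],
    [0,0,0],
    [0,0,0],
    [0,0,0],
    [0,0,0],
    [0,0,0],
    [0,0,0],
    [0,0,0],
    [0,0,0],
  ],
  delta_pos=[
    [0.001,0.001,0.005],
    [0,0,0.01],
    [0,0,0.012],
    [0,0,0.012],
    [0,0,0.012],
    [0,0,0.012],
    [0,0,0.01],
    [0,0,0.005],
    [0,0,0.002],
    [0,0,0],
    [0,0,0],
  ],
  gripper=[0.03,0.03,0.03,0.03,0.03,0.03,0.03,0.03,0.03,0.03,0.03],
)

```text
time: 6.27
tool_pos: [0.4471, 0.0313, 0.0836]
tcp_rot: [3.062, 0.703, 0.001]
wrist_force: [0.4, 0.2, -0.4]
width: 0.47
grip_force: 28.9
```

```bash
python3 - <<'E'
from m import *
s=read_state(); print(s['tool_pos'])
sc=grab('scene','s4.png'); cs=vision.calibration('scene')
h=np.array([.503,.1695,0]);u=np.array([-.383,-.924,0])
for c,st,_ in blobs(sc,(78,70,90),(98,255,255),60,(240,150,360,260)): 
    p=onz(cs,*c,.019-.0644+.0836+.055); print(c.round(1),st,p.round(4),(p-h)@u-.085,np.cross(u,p-h)[2])
cv2.imwrite('pics/v4.png',cv2.resize(sc[170:290,240:360],(600,600),interpolation=cv2.INTER_CUBIC))
E
```

```text
[0.44712323 0.03126041 0.08360105]
[298.5 208.8] [289 200  19  19 306] [0.4438 0.0346 0.0932] 0.06235994049431627 -0.0030025157405199274
```

View pics/v4.png

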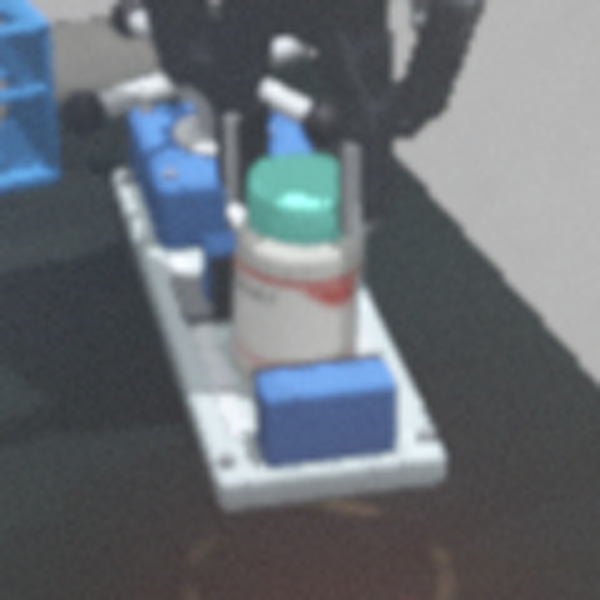

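The crop shows the jar at (295,290), between the moving jaw (215,270) and the fixed jaw (325,410). It measures about x 62, y −3 mm in the clamp frame. Setting it down and releasing.

>>> jog_arm(
  turn=[
    [0,0,0],
    [0,0,0],
    [0,0,0],
    [0,0,0],
    [0,0,0],
    [0,0,0],
  ],
  delta_pos=[
    [0,0,0.002],
    [0,0,0.0015],
    [0,0,0.001],
    [0,0,0.0005],
    [0,0,0],
    [0,0,0],
  ],
  gripper=[0.03,0.03,0.03,0.03,0.03,0.03],
)

```text
time: 6.82
tool_pos: [0.4469, 0.0315, 0.0785]
tcp_rot: [-3.062, -0.704, -0.001]
wrist_force: [-0.0, -0.3, 1.4]
width: 0.473
grip_force: 29.2
```

Touching (force +1.8 N). Opening in small steps, then lifting.

>>> jog_arm(
  turn=[
    [0,0,0],
    [0,0,0],
    [0,0,0],
    [0,0,0],
    [0,0,0],
    [0,0,0],
    [0,0,0],
    [0,0,0],
    [0,0,0],
    [0,0,0],
    [0,0,0],
    [0,0,0],
    [0,0,0],
    [0,0,0],
  ],
  delta_pos=[
    [0,0,0],
    [0,0,0],
    [0,0,0],
    [0,0,0],
    [0,0,0],
    [0,0,0],
    [0,0,0],
    [0,0,0],
    [0,0,-0.005],
    [0,0,-0.015],
    [0,0,-0.025],
    [0,0,-0.025],
    [0,0,-0.02],
    [0,0,0],
  ],
  gripper=[0.042,0.044,0.048,0.054,0.06,0.066,0.066,0.066,0.066,0.066,0.066,0.066,0.066,0.066],
)

```text
time: 7.98
tool_pos: [0.4502, 0.0314, 0.1736]
tcp_rot: [3.06, 0.703, 0.014]
wrist_force: [1.2, -0.1, 0.9]
width: 0.77
grip_force: 0.0
```

```bash
python3 - <<'E'
from m import *
s=read_state(); print(s['tool_pos'],s['width'],s['q'])
sc=grab('scene','s5.png'); w=grab('wrist','w5.png'); cs=vision.calibration('scene')
h=np.array([.503,.1695,0]);u=np.array([-.383,-.924,0])
for nm,im in(('s',sc),('w',w)):
  for c,st,_ in blobs(im,(78,70,90),(98,255,255),60,(240,150,400,260) if nm=='s' else (200,150,450,350)): 
    p=onz(cs,*c,.0875) if nm=='s' else wristpt(s,*c,.097); print(nm,c.round(1),st,p.round(4),(p-h)@u-.085,np.cross(u,p-h)[2])
cv2.imwrite('pics/v5.png',np.hstack([cv2.resize(sc[170:290,240:360],(320,320),interpolation=cv2.INTER_CUBIC),cv2.resize(w,(426,320))]))
E
```

```text
[0.45024503 0.03144865 0.17356814] 0.7704368452502729 [ 1.45300694e-02 -1.29503462e-01  2.13215607e+00  1.10176983e-05
  1.12989871e+00  1.13354666e+00]
s [298.9 210.8] [288 203  23  17 324] [0.4461 0.0369 0.0875] 0.05929968215528188 -0.001795776901980961
w [315.8 254.4] [ 284  221   65   67 3376] [0.4472 0.0354 0.097 ] 0.060291528487143434 -0.00023715085002198183
```

View pics/v5.png

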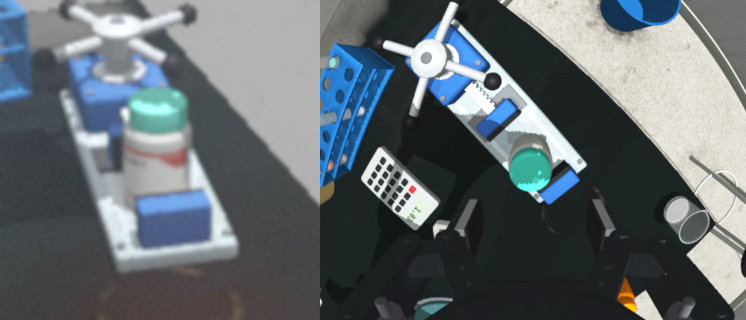

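The jar stands upright at (155,150) in the scene half. Wrist and scene agree on clamp x ≈ 60, y ≈ −1 mm. The plan for the capstan: shut the fingers, insert them mid-sector between the 93° and 183° spokes, 40 mm from the axis, and orbit clockwise with the tool turning along.

>>> jog_arm(
  turn=[
    [0,0,0],
    [0,0,0],
    [0,0,0],
    [0,0,0],
    [0,0,0],
    [0,0,0],
    [0,0,0],
    [0,0,0],
    [0,0,-0.12],
    [0,0,-0.12],
    [0,0,-0.12],
    [0,0,-0.12],
    [0,0,-0.12],
    [0,0,-0.12],
    [0,0,-0.12],
    [0,0,-0.12],
    [0,0,-0.12],
    [0,0,-0.12],
    [0,0,-0.12],
    [0,0,-0.12],
  ],
  delta_pos=[
    [0.0116,-0.0173,0.001],
    [0.0116,-0.0173,0.001],
    [0.0116,-0.0173,0.001],
    [0.0116,-0.0173,0.001],
    [0.0116,-0.0173,0.001],
    [0.0116,-0.0173,0.001],
    [0.0116,-0.0173,0.001],
    [0.0116,-0.0173,0.001],
    [0,0,0],
    [0,0,0],
    [0,0,0],
    [0,0,0],
    [0,0,0],
    [0,0,0],
    [0,0,0],
    [0,0,0],
    [0,0,0],
    [0,0,0],
    [0,0,0],
    [0,0,0],
  ],
  gripper=[0.066,0.066,0.05,0.03,0,0,0,0,0,0,0,0,0,0,0,0,0,0,0,0],
  grip_force=40,
)

```text
time: 9.75
tool_pos: [0.4684, 0.1959, 0.1582]
tcp_rot: [-1.829, -2.552, 0.005]
wrist_force: [-0.6, 0.2, 0.4]
width: 0.001
grip_force: 0.0
```

>>> jog_arm(
  turn=[
    [0,0,-0.12],
    [0,0,-0.12],
    [0,0,-0.12],
    [0,0,-0.12],
    [0,0,-0.12],
    [0,0,-0.12],
    [0,0,-0.12],
    [0,0,-0.12],
    [0,0,-0.12],
    [0,0,-0.12],
    [0,0,-0.12],
    [0,0,-0.12],
    [0,0,-0.12],
    [0,0,-0.12],
    [0,0,-0.12],
    [0,0,-0.12],
    [0,0,-0.12],
    [0,0,0],
    [0,0,0],
  ],
  delta_pos=[
    [0,0,0],
    [0,0,0],
    [0,0,0],
    [0,0,0],
    [0,0,0],
    [0,0,0],
    [0,0,0],
    [0,0,0],
    [0,0,0],
    [0,0,0],
    [0,0,0],
    [0,0,0],
    [0,0,0],
    [0,0,0],
    [0,0,0],
    [0,0,0],
    [0,0,0],
    [0,0,0],
    [0,0,0],
  ],
  gripper=[0,0,0,0,0,0,0,0,0,0,0,0,0,0,0,0,0,0,0],
)

```text
time: 11.33
tool_pos: [0.4687, 0.196, 0.1588]
tcp_rot: [1.203, -2.899, -0.0]
wrist_force: [0.3, 0.3, -0.7]
width: 0.004
grip_force: 0.0
```

```bash
cat >> m.py <<'E'
HUB=np.array([.503,.169])
def cap():
    s=read_state(); R=Ro.from_rotvec(s['tcp_rot']).as_matrix(); d=s['tool_pos'][:2]-HUB
    print('t',round(s['time'],2),'pos',s['tool_pos'].round(4),'r',np.hypot(*d).round(4),'phi',np.degrees(np.arctan2(d[1],d[0])).round(1),'psi',np.degrees(np.arctan2(R[1,1],R[0,1])).round(1),'tilt',R[:,2].round(3),'F',s['wrist_force'].round(1),'q',s['q'].round(2)); return s
E
python3 - <<'E'
from m import *
s=cap(); t=HUB+.04*np.array([np.cos(np.radians(137.7)),np.sin(np.radians(137.7))]); print(todelta([*t,.06]).round(4))
w=grab('wrist','w6.png'); 
E
```

```text
t 11.33 pos [0.4687 0.196  0.1588] r 0.0436 phi 141.7 psi 135.1 tilt [-0.003 -0.001 -1.   ] F [ 0.3  0.3 -0.7] q [ 0.35  0.01  2.03  0.    1.1  -2.01]
[-0.0035 -0.0035  0.0988]
```

View pics/w6.png

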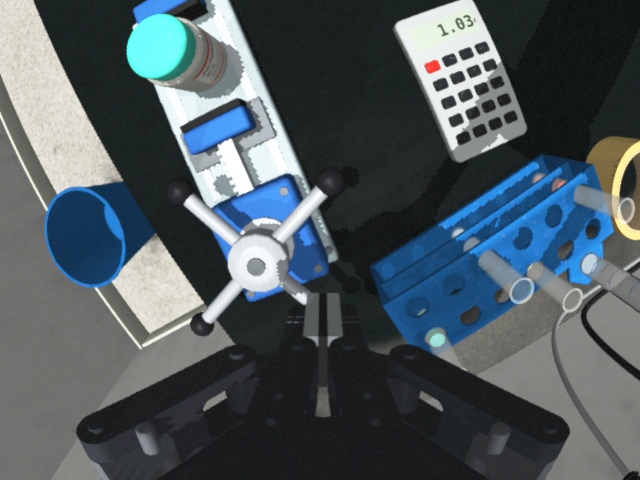

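Wrist view: hub top at (257,265), balls at (330,182), (179,191) and (202,323), shut fingers at (322,315) in the free sector. A rack tube at (437,338) lies on the gripper's outer side, so I'm checking both.

```bash
python3 - <<'E'
from m import *
s=read_state()
print('hub',wristpt(s,257,263,.092).round(4))
for b in((330,182),(179,191),(202,323)):
    p=wristpt(s,*b,.077);d=p[:2]-HUB;print(p.round(4),np.hypot(*d).round(4),np.degrees(np.arctan2(d[1],d[0])).round(1))
ct=vision.calibration('top');cs=vision.calibration('scene')
o1,d1=ray(ct,108,215)
c=vision.calibration('wrist')
for z in(.08,.1,.12,.14): print(z,wristpt(s,437,338,z).round(3),wristpt(s,380,275,z).round(3),onz(ct,108,215,z).round(3),onz(cs,234,150,z).round(3),onz(ct,121,208,z).round(3))
E
```

```text
hub [0.4987 0.171  0.092 ]
[0.4339 0.1691 0.077 ] 0.0691 179.9
[0.5054 0.1034 0.077 ] 0.0656 -87.9
[0.5693 0.1751 0.077 ] 0.0665 5.3
0.08 [0.456 0.303 0.08 ] [0.453 0.235 0.08 ] [0.464 0.322 0.08 ] [0.507 0.398 0.08 ] [0.477 0.3   0.08 ]
0.1 [0.453 0.289 0.1  ] [0.449 0.227 0.1  ] [0.461 0.313 0.1  ] [0.483 0.35  0.1  ] [0.474 0.292 0.1  ]
0.12 [0.449 0.274 0.12 ] [0.446 0.218 0.12 ] [0.459 0.305 0.12 ] [0.459 0.303 0.12 ] [0.471 0.284 0.12 ]
0.14 [0.445 0.26  0.14 ] [0.442 0.21  0.14 ] [0.456 0.296 0.14 ] [0.435 0.255 0.14 ] [0.468 0.276 0.14 ]
```

Tube is ~70 mm away, clear. Hub taken as (0.502, 0.170). Inserting.

>>> jog_arm(
  turn=[
    [0,0,0],
    [0,0,-0.045],
    [0,0,0],
    [0,0,0],
    [0,0,0],
    [0,0,0],
    [0,0,0],
    [0,0,0],
    [0,0,0],
    [0,0,0],
    [0,0,0],
    [0,0,0],
    [0,0,0],
  ],
  delta_pos=[
    [-0.0036,-0.002,0],
    [0,0,0],
    [0,0,0.01],
    [0,0,0.012],
    [0,0,0.012],
    [0,0,0.012],
    [0,0,0.01],
    [0,0,0.01],
    [0,0,0.01],
    [0,0,0.01],
    [0,0,0.008],
    [0,0,0.005],
    [0,0,0],
  ],
  gripper=[0,0,0,0,0,0,0,0,0,0,0,0,0],
)

```text
time: 12.47
tool_pos: [0.4728, 0.1973, 0.0599]
tcp_rot: [1.273, -2.87, -0.0]
wrist_force: [-0.7, -0.5, -0.2]
width: -0.002
grip_force: 0.0
```

```bash
sed -i 's/HUB=.*/HUB=np.array([.5022,.1703])/' m.py; python3 -c "
from m import *
cap()"
```

```text
t 12.47 pos [0.4728 0.1973 0.0599] r 0.0399 phi 137.4 psi 137.9 tilt [-0.002 -0.001 -1.   ] F [-0.7 -0.5 -0.2] q [ 0.35  0.13  2.1  -0.    0.91 -2.06]
```

Inserted with no contact. First short orbit to check the row convention.

>>> jog_arm(
  turn=[
    [0,0,0.08],
    [0,0,0.08],
    [0,0,0.08],
    [0,0,0.08],
    [0,0,0.08],
    [0,0,0.08],
    [0,0,0.08],
    [0,0,0.08],
    [0,0,0.08],
    [0,0,0.08],
  ],
  delta_pos=[
    [-0.0032,-0.0001,0],
    [-0.0032,-0.0001,0],
    [-0.0032,-0.0001,0],
    [-0.0032,-0.0001,0],
    [-0.0032,-0.0001,0],
    [-0.0032,-0.0001,0],
    [-0.0032,-0.0001,0],
    [-0.0032,-0.0001,0],
    [-0.0032,-0.0001,0],
    [-0.0032,-0.0001,0],
  ],
  gripper=[0,0,0,0,0,0,0,0,0,0],
)

```text
time: 13.3
tool_pos: [0.4994, 0.2109, 0.0614]
tcp_rot: [0.048, -3.136, 0.001]
wrist_force: [-8.1, -0.0, 5.5]
width: -0.001
grip_force: 3.8
```

```bash
python3 -c "
from m import *
cap()"
```

```text
t 13.3 pos [0.4994 0.2109 0.0614] r 0.0407 phi 93.9 psi 91.8 tilt [-0.005 -0.001 -1.   ] F [-8.1 -0.   5.5] q [ 0.35  0.19  2.04  0.    0.92 -1.25]
```

Convention confirmed; about 8 N of push, capstan turning. Continuing.

>>> jog_arm(
  turn=[
    [0,0,0.08],
    [0,0,0.08],
    [0,0,0.08],
    [0,0,0.08],
    [0,0,0.08],
    [0,0,0.08],
    [0,0,0.08],
    [0,0,0.08],
    [0,0,0.08],
    [0,0,0.08],
    [0,0,0.08],
    [0,0,0.08],
    [0,0,0.08],
    [0,0,0.08],
    [0,0,0.08],
    [0,0,0.08],
  ],
  delta_pos=[
    [-0.0032,-0.0002,0],
    [-0.0032,-0.0002,0],
    [-0.0032,-0.0001,0],
    [-0.0032,-0.0001,0],
    [-0.0032,-0.0001,0],
    [-0.0032,-0.0001,0],
    [-0.0032,-0.0001,0],
    [-0.0032,-0.0001,0],
    [-0.0032,-0.0001,0],
    [-0.0032,-0.0001,0],
    [-0.0032,-0.0001,0],
    [-0.0032,-0.0001,0],
    [-0.0032,-0.0001,0],
    [-0.0032,-0.0001,0],
    [-0.0032,-0.0001,0],
    [-0.0032,-0.0001,0],
  ],
  gripper=[0,0,0,0,0,0,0,0,0,0,0,0,0,0,0,0],
)

```text
time: 14.63
tool_pos: [0.5402, 0.1858, 0.0616]
tcp_rot: [-1.836, -2.545, -0.002]
wrist_force: [-5.3, 7.1, 0.9]
width: 0.004
grip_force: 3.5
```

```bash
python3 -c "
from m import *
cap()"
```

```text
t 14.63 pos [0.5402 0.1858 0.0616] r 0.041 phi 22.3 psi 18.4 tilt [-0.002  0.003 -1.   ] F [-5.3  7.1  0.9] q [ 0.29  0.23  1.98  0.    0.93 -0.04]
```

>>> jog_arm(
  turn=[
    [0,0,0.07],
    [0,0,0.07],
    [0,0,0.08],
    [0,0,0.08],
    [0,0,0.08],
    [0,0,0.08],
    [0,0,0.08],
    [0,0,0.08],
    [0,0,0.08],
    [0,0,0.08],
    [0,0,0.08],
    [0,0,0.08],
    [0,0,0.08],
    [0,0,0.08],
    [0,0,0.08],
  ],
  delta_pos=[
    [-0.0032,-0.0003,0],
    [-0.0032,-0.0003,0],
    [-0.0033,-0.0002,0],
    [-0.0033,-0.0002,0],
    [-0.0033,-0.0002,0],
    [-0.0033,-0.0001,0],
    [-0.0033,-0.0001,0],
    [-0.0033,-0.0001,0],
    [-0.0033,-0.0001,0],
    [-0.0033,-0.0001,0],
    [-0.0033,-0.0001,0],
    [-0.0033,-0.0001,0],
    [-0.0033,-0.0001,0],
    [-0.0033,-0.0001,0],
    [-0.0033,-0.0001,0],
  ],
  gripper=[0,0,0,0,0,0,0,0,0,0,0,0,0,0,0],
)

```text
time: 15.88
tool_pos: [0.5324, 0.1407, 0.0628]
tcp_rot: [-2.943, -1.095, -0.012]
wrist_force: [5.4, 6.0, -2.6]
width: 0.004
grip_force: 3.5
```

```bash
python3 - <<'E'
from m import *
cap()
sc=grab('scene','s7.png'); cs=vision.calibration('scene')
h=np.array([*HUB,0]);u=np.array([-.383,-.924,0])
for c,st,_ in blobs(sc,(78,70,90),(98,255,255),60,(240,150,400,260)): 
    p=onz(cs,*c,.0875); print(c.round(1),p.round(4),(p-h)@u-.085,np.cross(u,p-h)[2])
cv2.imwrite('pics/v7.png',cv2.resize(sc[170:290,240:360],(480,480),interpolation=cv2.INTER_CUBIC))
E
```

```text
t 15.88 pos [0.5324 0.1407 0.0628] r 0.0423 phi -44.4 psi -49.2 tilt [ 0.007  0.004 -1.   ] F [ 5.4  6.  -2.6] q [0.21 0.19 2.03 0.   0.91 1.07]
[299.5 211.5] [0.4456 0.034  0.0875] 0.06260536334808899 -0.00012847321975508613
```

View pics/v7.png

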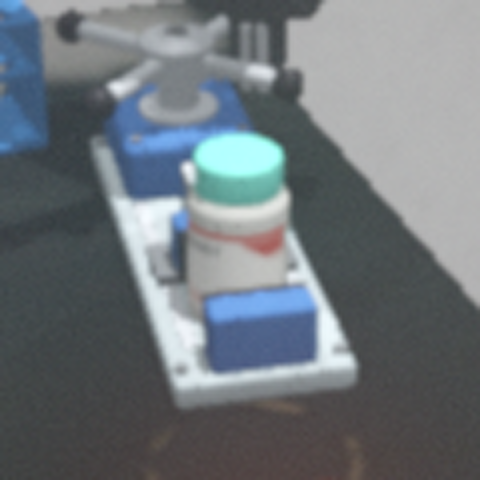

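The jar is still upright at (238,230), with the moving jaw close behind it at (180,240). The capstan has turned about 2.8 rad so far. Continuing slower.

>>> jog_arm(
  turn=[
    [0,0,0.06],
    [0,0,0.06],
    [0,0,0.06],
    [0,0,0.06],
    [0,0,0.06],
    [0,0,0.06],
    [0,0,0.06],
    [0,0,0.06],
  ],
  delta_pos=[
    [-0.0027,-0.0004,0],
    [-0.0027,-0.0004,0],
    [-0.0027,-0.0004,0],
    [-0.0027,-0.0003,0],
    [-0.0027,-0.0002,0],
    [-0.0027,-0.0002,0],
    [-0.0027,-0.0002,0],
    [-0.0027,-0.0002,0],
  ],
  gripper=[0,0,0,0,0,0,0,0],
)

```text
time: 16.6
tool_pos: [0.5136, 0.1303, 0.063]
tcp_rot: [3.12, 0.367, 0.014]
wrist_force: [7.2, -0.7, -2.9]
width: -0.004
grip_force: 3.8
```

```bash
cat > j.py <<'E'
from m import *
cap()
sc=grab('scene','sx.png'); cs=vision.calibration('scene')
h=np.array([*HUB,0]);u=np.array([-.383,-.924,0])
for c,st,_ in blobs(sc,(78,70,90),(98,255,255),60,(240,150,400,260)): 
    p=onz(cs,*c,.0875); print(c.round(1),p.round(4),(p-h)@u-.085,np.cross(u,p-h)[2])
E
python3 j.py
```

```text
t 16.6 pos [0.5136 0.1303 0.063 ] r 0.0416 phi -74.1 psi -76.6 tilt [ 0.009  0.001 -1.   ] F [ 7.2 -0.7 -2.9] q [ 0.2   0.15  2.07 -0.    0.9   1.54]
[299.8 212.4] [0.4438 0.0305 0.0875] 0.06655986080407329 -0.0003895449345287863
```

>>> jog_arm(
  turn=[
    [0,0,0.06],
    [0,0,0.06],
    [0,0,0.06],
    [0,0,0.06],
    [0,0,0.06],
    [0,0,0.06],
    [0,0,0.06],
    [0,0,0.06],
  ],
  delta_pos=[
    [-0.0026,-0.0003,0],
    [-0.0026,-0.0003,0],
    [-0.0026,-0.0002,0],
    [-0.0026,-0.0002,0],
    [-0.0026,-0.0002,0],
    [-0.0026,-0.0002,0],
    [-0.0026,-0.0002,0],
    [-0.0026,-0.0002,0],
  ],
  gripper=[0,0,0,0,0,0,0,0],
)

```text
time: 17.32
tool_pos: [0.4933, 0.13, 0.063]
tcp_rot: [3.117, -0.383, 0.016]
wrist_force: [11.9, -10.2, -6.2]
width: 0.003
grip_force: 7.8
```

```bash
python3 j.py
```

```text
t 17.32 pos [0.4933 0.13   0.063 ] r 0.0413 phi -102.4 psi -104.0 tilt [ 0.01  -0.002 -1.   ] F [ 11.9 -10.2  -6.2] q [ 0.21  0.12  2.11 -0.01  0.9   2.03]
[300.2 213.5] [0.4421 0.0268 0.0875] 0.0705840225665355 -0.0006104738330941634
```

>>> jog_arm(
  turn=[
    [0,0,0.03],
    [0,0,0.03],
    [0,0,0.03],
    [0,0,0.03],
  ],
  delta_pos=[
    [-0.0013,0.0005,0],
    [-0.0013,0.0003,0],
    [-0.0013,0,0],
    [-0.0013,0,0],
  ],
  gripper=[0,0,0,0],
)

```text
time: 17.7
tool_pos: [0.4909, 0.1297, 0.0633]
tcp_rot: [3.089, -0.566, 0.025]
wrist_force: [18.4, -13.6, -11.1]
width: 0.002
grip_force: 11.4
```

```bash
python3 j.py; python3 - <<'E'
from m import *
sc=cv2.imread('pics/sx.png'); cv2.imwrite('pics/v8.png',cv2.resize(sc[160:280,240:360],(600,600),interpolation=cv2.INTER_CUBIC))
E
```

```text
t 17.7 pos [0.4909 0.1297 0.0633] r 0.0422 phi -105.6 psi -110.8 tilt [ 0.015 -0.004 -1.   ] F [ 18.4 -13.6 -11.1] q [ 0.21  0.11  2.12 -0.01  0.89  2.15]
[300.  213.5] [0.4416 0.0268 0.0875] 0.07075480060254953 -0.0010137639200807208
```

View pics/v8.png

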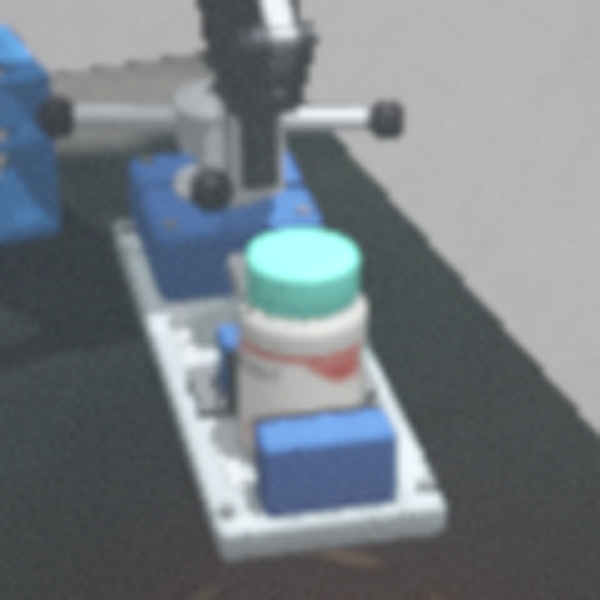

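The crop shows the jar at (305,340) hard against the fixed jaw (325,450). It stopped moving while the push rose from about 7 N to 21 N, which is a firm grip. Backing off the spoke and lifting clear.

>>> jog_arm(
  turn=[
    [0,0,0],
    [0,0,0],
    [0,0,0],
    [0,0,0],
    [0,0,0],
    [0,0,0],
    [0,0,0],
    [0,0,0],
    [0,0,0],
    [0,0,0],
    [0,0,0],
    [0,0,0],
  ],
  delta_pos=[
    [0.002,0,0],
    [0.003,0,0],
    [0.004,0,0],
    [0.002,0,0],
    [0,0,-0.01],
    [0,0,-0.015],
    [0,0,-0.02],
    [0,0,-0.02],
    [0,0,-0.02],
    [0,0,-0.02],
    [0,0,0],
    [0,0,0],
  ],
  gripper=[0,0,0,0,0,0,0,0,0,0,0,0],
)

```text
time: 18.75
tool_pos: [0.4949, 0.1289, 0.1684]
tcp_rot: [-3.088, 0.566, -0.005]
wrist_force: [-0.4, 0.1, -0.3]
width: -0.001
grip_force: 0.0
```

```bash
python3 j.py; python3 - <<'E'
from m import *
s=read_state(); w=grab('wrist','w9.png'); t=grab('top','t9.png'); ct=vision.calibration('top')
h=np.array([*HUB,0]);u=np.array([-.383,-.924,0])
for n,im in(('w',w),('t',t)):
  for c,st,_ in blobs(im,(78,70,90),(98,255,255),60,(0,0,640,480) if n=='w' else (220,180,340,290)):
    p=wristpt(s,*c,.097) if n=='w' else onz(ct,*c,.097); print(n,c.round(1),st,p.round(4),(p-h)@u-.085,np.cross(u,p-h)[2])
  for c,st,_ in blobs(im,(105,110,40),(125,255,255),150,None if n=='w' else (200,170,330,270)):
    p=wristpt(s,*c,.045) if n=='w' else onz(ct,*c,.045); print(n,'blue',c.round(1),st[4],p.round(4),(p-h)@u-.085)
E
```

```text
t 18.75 pos [0.4949 0.1289 0.1684] r 0.042 phi -100.0 psi -110.8 tilt [ 0.004  0.001 -1.   ] F [-0.4  0.1 -0.3] q [0.21 0.   2.02 0.   1.12 2.14]
[300.3 213.6] [0.4418 0.0261 0.0875] 0.07135564945788937 -0.000545927245670659
w [493.8 268.1] [ 464  238   61   62 2858] [0.444 0.026 0.097] 0.0706217898338747 0.0014762450579584724
w [140.7 357.3] [135 352  12  12 106] [0.4641 0.289  0.097 ] -0.18010937003796723 -0.08063084988061603
w [563.7 460. ] [553 442  20  37 390] [ 0.17   -0.0334  0.097 ] 0.23048284231061167 -0.2289601057743733
w blue [235.3 212.7] 1633 [0.5304 0.1846 0.045 ] -0.10897614888861828
w blue [301.2 222.2] 2089 [0.5059 0.1412 0.045 ] -0.059535305607868724
w blue [425.  242.2] 1753 [0.4579 0.0585 0.045 ] 0.03528864955967127
w blue [514.7 229.5] 631 [ 0.4405 -0.0179  0.045 ] 0.11255768037109369
w blue [224.5 269.1] 295 [0.4923 0.212  0.045 ] -0.1197629798831665
w blue [295.7 279.2] 331 [0.4649 0.1622 0.045 ] -0.06324535116128069
w blue [177.  332.1] 4288 [0.4534 0.2812 0.045 ] -0.16881587712707313
t [278.7 228.4] [267 217  24  24 455] [0.4403 0.0215 0.097 ] 0.07617165356106352 -0.00025552775855852
t blue [207.8 213.4] 181 [0.4726 0.1557 0.045 ] -0.06017062599921151
t blue [262.3 223.3] 252 [0.455  0.0557 0.045 ] 0.03901961399894362
t blue [300.1 239.3] 283 [ 0.4258 -0.0138  0.045 ] 0.11434219430099633
```

The top view puts the jar at x = 76.2, y = −0.3 mm, with the jaw gap at about 46.5 mm: gripped, and the robot is clear. Handing in.

```bash
python3 -c "
from workcell import ticket
print(ticket.finish_job())"
```

```text
the job is handed in; nothing more can be done
None
```

I handed the job in at about 19 s: the mint-capped jar stands upright against the fixed jaw at clamp x ≈ 76 mm, y ≈ 0 mm, let go and gripped at a gap of about 46.5 mm, and the arm is clear. The grip force was not measured directly (push on the spoke rose from about 7 N to 21 N), no verdict was returned, and the beaker and vial were not re-measured at the end.

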